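# Clamp the drilled block in its fixture

## Task

With the fingertips, push the loose pine block along the channel of the fixture until its end is firmly against the metal end stop. Then press the toggle clamp's black handle down past its dead point until it snaps over and stays locked, with the clamp's rubber foot holding the block. Only push and press, lifting nothing; work the clamp by its handle only, and leave the screwdriver, the wooden dop stick and the small green stone where they lie.

Things in the scene. Friction and masses are not known exactly. Their poses are not given: they have to be found in the camera images.
- fixture: Fixed fixture: plywood bed 12 mm thick with a channel, an end stop and a toggle clamp. Origin on the worktop under the place for the block's middle; x roughly away from the robot, y along the channel to the left, z up. The channel is 55 mm wide, x -27.5 to 27.5, open at its left end (y = 156 mm), between a 12 mm high rail (near) and a 30 mm high fence (far). Bed: x -40 to 40, y -125 to 165 mm.
- block_home (a point): Point of the fixture on the top of the bed (12 mm above the worktop) where the centre of the block's underside belongs; axes as the fixture.
- pine_block: Loose drilled pine block, 216 x 52 x 46 mm, 0.2 to 0.45 kg, lying lengthways in the channel, 25 to 45 mm short of the end stop. Origin: centre of its underside; own x along its length (along the fixture's y), y across its width. Top 58 mm above the worktop. Slides at 1 to 5 N when pushed on its left end (108 mm from its origin).
- clamp_handle (a joint): Handle angle, rad: 0 open (pointing 0.8 rad above level, towards the fixture's +x), grows as it is pressed down; 0.8 = locked, level, on its stop. Starts at 0. The spring resists up to 0.7 N m near 0.25 (about 10 N at 70 mm from the hinge), is nil at the dead point 0.56, beyond it throws the handle to 0.8 and holds it; short of 0.56 it springs back to 0.
- clamp_handle_hinge (a point): Hinge axis of the handle, at x = 82, y = 0, z = 85 mm in the fixture's frame; the axis runs along the fixture's y. Axes as the fixture. The clamp's steel bracket stands round it, behind the fence: x 42 to 100, y -28 to 28 mm, 90 mm high.
- handle_grip (a point): Point on the upper face of the handle's black grip, 80 mm from the hinge and 8 mm above the handle's centre line. The grip is 22 mm wide (along the fixture's y), 16 mm thick, and runs from 42 to 117 mm from the hinge. Locked, its upper face is level, 93 mm above the worktop; open, it slopes up towards the fixture's +x.
- clamp_arm: Steel arm with the foot, linked to the handle; not to be touched. Origin at its hinge, x = 60, z = 78 mm in the fixture's frame. 16 mm wide, 66 mm long. Open, it slants up over y = 0, x = 0 to 70 mm, to about 145 mm above the worktop; it comes down as the handle does. Locked, it is level and its foot presses on the block's top at x = 0, y = 0.
- clamp_foot: Rubber foot, 18 mm across, on a spindle at the arm's end; springs about 2 mm and presses some 5 N on the block when locked. Origin near its underside.
- dop_stick: Loose wooden dop stick, 10 x 137 x 10 mm, lying flat beyond the fixture; origin in the centre of the underside. Bystander.
- end_stop (a point): Middle of the top edge of the end stop's face that the block must meet: y = -108 mm in the fixture's frame, at the right end of the channel, 42 mm above the worktop (30 mm above the bed). The block moves in the fixture's -y to reach it. Axes as the fixture.
- screwdriver: Loose screwdriver, 23 x 170 x 22 mm, lying flat left of the fixture; origin in the centre of the underside. Bystander.
- green_cabochon: Loose small round green stone, 25 mm across, 8 mm high, right of the fixture; origin in the centre of the underside. Bystander.

How it is judged:
By the outcome, as a careful person would: the job done as asked, in the order asked, and still so for the second after the job is handed in, with the robot touching nothing.
It also fails if it takes over 37 s, if anything falls off the work surface, if the arm or the gripper's body presses on something with over 40 N, if the wrist force passes 120 N, or if a joint passes its speed limit or range.

## Robot

A 6-joint arm with a two-finger parallel gripper is mounted at the origin on a cart in front of the work surface, level with it; the furniture and walls round the work are solid. World frame = base frame: x ahead of the robot, y to its left, z up, the work surface at z = 0. Lengths are in m, angles in rad, forces in N, time in s.
With the tool pointing down it reaches from about 0.3 to 0.875 m from the base axis. Payload 6.4 kg.
Tool frame: the origin (TCP) lies midway between the tips of the shut fingers; the grasp point (between the pads) lies 19 mm behind it; z points along the fingers, y is the direction in which the jaws open and shut (so a half turn about z gives the same grasp; the last joint's range is limited). The gripper opens to 88 mm and grips with 3 to 60 N. Pads are 18 mm wide; open, the fingers measure 123 mm over their backs; the gripper's body (75 mm by 187 mm) begins 45 mm behind the grasp point.
Start: joints at [-0.206, 0.181, 1.607, -0, 1.354, -0.206], TCP at [0.575, 0, 0.239] pointing down, gripper open.
Joint ranges: [-2.99, 2.99], [-0.89, 2.07], [0.3, 2.58], [-1.14, 4.28], [0, 2.63], [-3.12, 3.12]. Speed limits (rad/s): [2.57, 2.57, 3.01, 3.14, 3.14, 3.14].

## Interface

Orientations are given as a 3x3 rotation matrix whose columns are the frame's x, y, z axes.
In Python, from bench import manip gives the robot as it stands. The module is installed in compiled form; this text tells all that it offers.
- The arm moves only by the tool play_rows, never from a script. Its argument "commands" is a list of rows, each a list of 6 numbers: the shift along the tool's x, y, z in cm, then the turn, a rotation vector about the tool's x, y, z in rad. A call has exactly 10 rows; each row shifts and turns the commanded pose from where the row before left it, along the tool's axes as they then stand; what a row does not reach is not made up. A row lasts 1/8 s, in which the tool goes at most 62.5 mm and 10.7 degrees, less where a joint would pass 70% of its speed; a pose out of reach is approached as far as the arm can. A call is refused whole if a number of a shift passes 6.25 or a number of a turn 0.188, either way. A call with a gripper value outside its range is refused whole. "jaw" is the opening, from -1 (shut) to 1 (fully open), set as the call begins (left out, the last holds). The fingers move at their own pace and stop on an object; "force" is the grip in N (left out, the last holds). Time passes only in rows, so rows that do not move let the fingers close, or fill a call up. It gives the time, the measured TCP pose, the force and the opening at its end, in the units of the state.
- manip.observe(): the state, without advancing time (a new reading comes with each control period).
- manip.read_camera(name): name is "scene" or "side" or "wrist"; returns a dict with "image" (400x640x3 uint8, red, green, blue), "z_map" (400x640 float32, m along the optical axis (not along the pixel's ray), 0 where there is no reading), "fovy" (degrees; the focal length in pixels is half the picture's height over the tangent of half this angle, whatever the lens; pixels are square), "cx", "cy" (the principal point, pixels), "rvec" (rotation vector, rad) and "tvec" (3), from world to camera coordinates, as OpenCV has them. Camera axes: x right, y down, z forward; pixel columns grow to the right and rows downward; lengths in m; the calibration is good to about 2 mm. A picture is of the moment at which its call begins.
- manip.job_done(): hands the job in, once; it reports no verdict.
The state is a dict: "time": time; "joint_positions": joint angles; "dq": joint speeds; "effort": joint torques, N m; "position": TCP position; "tcp_rot": TCP orientation; "contact_force": force on the tool from outside, world axes, zero at the start; "torque": the same for the moment, N m; "finger_gap": opening from 0.0 (shut) to 1.0 (fully open).
Only numpy, scipy, OpenCV 4.12 (cv2) and the standard library are available. Lean on these libraries where they do the work, as an engineer would, in place of code of your own. Each camera call takes 0.05 s, during which the arm holds its last target. There are 200 camera calls.

## Working session

There is one attempt and no reset: what is moved stays moved. The work goes in short steps, Python scripts to look and compute and a tool call to move; the robot and the scene stay as the last step left them, time stands still between calls to the robot, and variables do not carry over. Pictures are saved under pics/ and viewed, about 8 in all and at most 12, crops included, and the job is handed in when it is done.

Besides the shell and the picture viewer there is one more tool, called after ">>>" as name(argument=value, ...), one argument or row to a line, values as JSON. play_rows: Moves the arm, as the interface text tells. Its arguments: {"type":"object","properties":{"commands":{"type":"array","items":{"type":"array","items":{"type":"number"}}},"jaw":{"type":"number"},"force":{"type":"number"}},"required":["commands"]}

```bash
mkdir -p pics
cat > h.py <<'E'
import numpy as np, cv2
from bench import manip
def cam(n):
    d=manip.read_camera(n); R=cv2.Rodrigues(np.array(d["rvec"],float))[0]; t=np.array(d["tvec"],float).ravel()
    f=200/np.tan(np.radians(d["fovy"])/2)
    v,u=np.mgrid[0:400,0:640]; z=d["z_map"]
    P=np.stack([(u-d["cx"])/f*z,(v-d["cy"])/f*z,z],-1)
    d["W"]=(P-t)@R; d["R"],d["t"],d["f"]=R,t,f
    return d
def save(d,n): cv2.imwrite(f"pics/{n}.png",d["image"][:,:,::-1])
E
python3 - <<'E'
from h import *
a=cam("scene");b=cam("side")
cv2.imwrite("pics/a.png",cv2.resize(np.vstack([a["image"],b["image"]])[:,:,::-1],None,fx=.75,fy=.75))
for d in(a,b):print(-d["R"].T@d["t"],d["R"][2])
np.savez("s.npz",a=a["W"],b=b["W"])
print(manip.observe()["tcp_rot"])
E
```

```text
[-0.07860844  0.85486468  0.61467985] [ 0.55677894 -0.66558919 -0.49697912]
[ 0.15110439 -0.5464421   0.87077845] [ 0.33400569  0.6413933  -0.69069156]
[[-3.74169037e-05  9.99998940e-01 -1.45581832e-03]
 [ 9.99999960e-01  3.78234887e-05  2.79256301e-04]
 [ 2.79311069e-04 -1.45580781e-03 -9.99998901e-01]]
```

View pics/a.png

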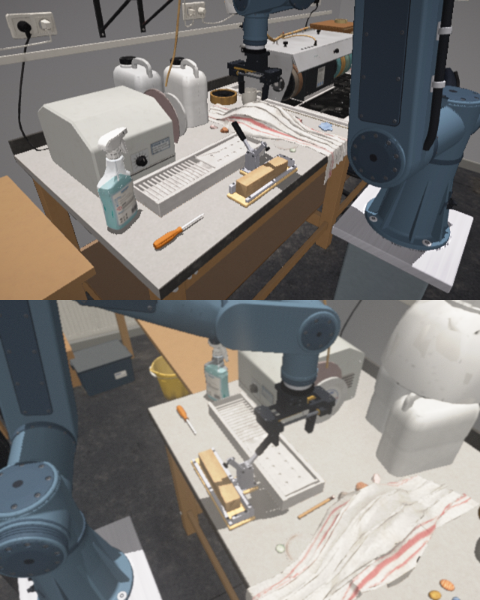

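The picture shows the fixture in both views: the block is near scene px (350,237) and side px (293,233), with the handle up behind the fence. The screwdriver is to the left, and a tray stands behind the clamp.

Run:
```python
from h import *
s=np.load("s.npz")
for k,(u,v) in dict(a=(350,237),b=(293,233)).items():
    W=s[k]; print(k,W[v,u])
    c=W[v,u]
    near=(np.linalg.norm(W[...,:2]-c[:2],axis=-1)<.25)
    z=W[...,2]
    for nm,lo,hi in(("block",.053,.063),("fence/stop",.037,.047),("bed",.008,.0165),("high",.075,.2)):
        m=(near&(z>lo)&(z<hi)).astype(np.uint8)
        n,l,st,ce=cv2.connectedComponentsWithStats(m)
        for i in range(1,n):
            if st[i,4]>60:
                p=W[l==i].astype(np.float32)
                print(nm,st[i],np.round(p.mean(0),3),[np.round(q,3) for q in cv2.boxPoints(cv2.minAreaRect(np.ascontiguousarray(p[:,:2])))])
a=cam("scene");b=cam("side")
A=cv2.resize(a["image"][150:300,270:430],None,fx=4,fy=4,interpolation=2)[:,:,::-1]
B=cv2.resize(b["image"][150:320,240:400],None,fx=4,fy=4,interpolation=2)[:,:,::-1]
cv2.imwrite("pics/b.png",cv2.resize(np.hstack([A,B[:600]]),None,fx=.62,fy=.62))
```

```text
a [0.39637825 0.16014708 0.05134747]
block [245 200  84  53 357] [0.539 0.233 0.055] [array([0.531, 0.367], dtype=float32), array([0.531, 0.058], dtype=float32), array([0.548, 0.058], dtype=float32), array([0.548, 0.367], dtype=float32)]
block [315 208  69  42 999] [0.415 0.14  0.059] [array([0.389, 0.022], dtype=float32), array([0.438, 0.02 ], dtype=float32), array([0.445, 0.239], dtype=float32), array([0.396, 0.241], dtype=float32)]
fence/stop [265 192  65  32 943] [0.597 0.129 0.045] [array([0.557, 0.21 ], dtype=float32), array([0.558, 0.014], dtype=float32), array([0.647, 0.015], dtype=float32), array([0.646, 0.21 ], dtype=float32)]
fence/stop [351 205  42  14 117] [ 0.425 -0.004  0.043] [array([ 0.383, -0.014], dtype=float32), array([ 0.43 , -0.048], dtype=float32), array([0.499, 0.045], dtype=float32), array([0.453, 0.079], dtype=float32)]
fence/stop [245 207  82  50 278] [0.535 0.235 0.042] [array([0.53 , 0.082], dtype=float32), array([0.536, 0.082], dtype=float32), array([0.538, 0.367], dtype=float32), array([0.532, 0.367], dtype=float32)]
fence/stop [305 218  79  38 279] [0.
[... 4006 characters left out ...]
ype=float32), array([0.517, 0.06 ], dtype=float32), array([0.515, 0.087], dtype=float32)]
bed [374 264  32  16  77] [ 0.571 -0.04   0.012] [array([ 0.533, -0.042], dtype=float32), array([ 0.61 , -0.046], dtype=float32), array([ 0.61 , -0.039], dtype=float32), array([ 0.533, -0.035], dtype=float32)]
bed [302 268  26  26 182] [0.418 0.016 0.013] [array([0.385, 0.024], dtype=float32), array([ 0.391, -0.004], dtype=float32), array([0.451, 0.01 ], dtype=float32), array([0.445, 0.037], dtype=float32)]
high [297 180  65  52 795] [0.501 0.092 0.118] [array([0.421, 0.108], dtype=float32), array([0.422, 0.077], dtype=float32), array([0.57 , 0.081], dtype=float32), array([0.569, 0.112], dtype=float32)]
```

View pics/b.png

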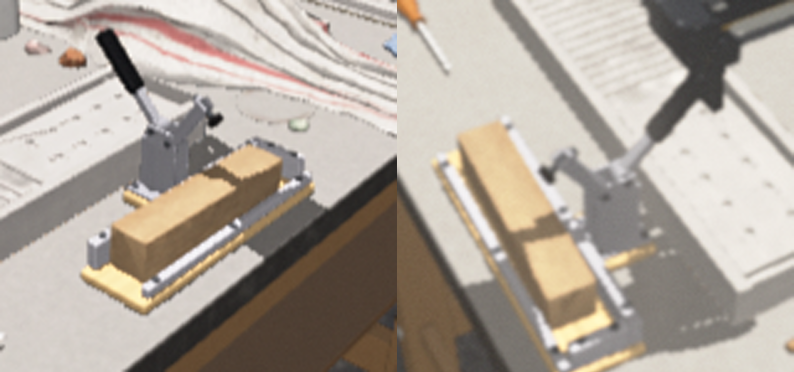

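The views show the block with its left end at about (0.421, 0.236) and its centre at (0.416, 0.129), and a yaw of −0.04. The handle line puts the fixture origin near (0.415, 0.098), so about 31 mm of travel is expected, which fits the 25–45 mm given. The grip is clear to reach. I'll shut the jaws and go above the spot left of the block.

>>> play_rows(
  commands=[
    [3.3,-1.9,1.0,0,0,0],
    [3.3,-1.9,1.0,0,0,0],
    [3.3,-1.9,1.0,0,0,0],
    [3.3,-1.9,1.0,0,0,0],
    [3.3,-1.9,1.0,0,0,0],
    [3.3,-1.9,1.0,0,0,0],
    [3.3,-1.9,1.0,0,0,0],
    [3.3,-1.9,1.0,0,0,0.04],
    [0,0,0,0,0,0],
    [0,0,0,0,0,0],
  ],
  jaw=-1,
  force=30,
)

```text
time: 1.45
position: [0.4234, 0.2637, 0.1589]
tcp_rot: [[0.039, 0.999, 0.001], [0.999, -0.039, -0.0], [-0.0, 0.001, -1.0]]
contact_force: [0.7, 0.1, 0.1]
finger_gap: 0.004
```

Run:
```python
from h import *
o=manip.observe();print(o["position"],o["tcp_rot"],o["finger_gap"])
w=cam("wrist");b=cam("side");a=cam("scene")
cv2.imwrite("pics/c.png",np.vstack([cv2.resize(w["image"],(448,280)),cv2.resize(b["image"][120:320,200:520],(448,280))])[:,:,::-1])
for d,nm in((w,"w"),(b,"b"),(a,"a")):
    W=d["W"];z=W[...,2];box=(W[...,0]>.37)&(W[...,0]<.47)&(W[...,1]>-.06)&(W[...,1]<.29)
    for n,lo,hi in(("block",.053,.063),("grip",.105,.19)):
        bx=box if n=="block" else (W[...,0]>.5)&(W[...,0]<.6)&(W[...,1]>.04)&(W[...,1]<.15)
        p=W[bx&(z>lo)&(z<hi)].astype(np.float32)
        if len(p)>40: print(nm,n,len(p),p.mean(0),[np.round(q,3) for q in cv2.boxPoints(cv2.minAreaRect(np.ascontiguousarray(p[:,:2])))],p[:,2].max())
```

```text
[0.42341108 0.26373248 0.15890742] [[ 3.90221894e-02  9.99238218e-01  5.01722395e-04]
 [ 9.99238310e-01 -3.90220510e-02 -2.82719694e-04]
 [-2.62926086e-04  5.12372580e-04 -9.99999834e-01]] 0.004491227270948996
w block 1416 [0.4201022  0.15357897 0.05856011] [array([0.397, 0.116], dtype=float32), array([0.441, 0.114], dtype=float32), array([0.447, 0.237], dtype=float32), array([0.403, 0.239], dtype=float32)] 0.060838904
b block 1576 [0.41662624 0.11908353 0.05864733] [array([0.389, 0.021], dtype=float32), array([0.466, 0.017], dtype=float32), array([0.477, 0.236], dtype=float32), array([0.4  , 0.239], dtype=float32)] 0.062728934
b grip 415 [0.5471713  0.09119711 0.14249997] [array([0.508, 0.084], dtype=float32), array([0.582, 0.081], dtype=float32), array([0.583, 0.106], dtype=float32), array([0.509, 0.109], dtype=float32)] 0.17501748
a block 1013 [0.41531584 0.13969018 0.05908756] [array([0.388, 0.022], dtype=float32), array([0.465, 0.018], dtype=float32), array([0.476, 0.236], dtype=float32), array([0.399, 0.24 ], dtype=float32)] 0.06274199
```

View pics/c.png

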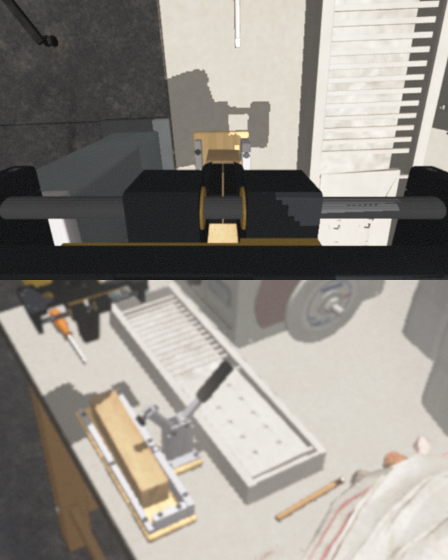

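The wrist view shows the fingers centred over the channel, clear of the block's left end (y≈0.238). Both the block and the handle (grip at y≈0.0945) match the first measurement. Next is the descent and the approach.

>>> play_rows(
  commands=[
    [0,-0.2,3.0,0,0,0],
    [0,0,3.0,0,0,0],
    [0,0,3.0,0,0,0],
    [0,0,2.5,0,0,0],
    [0,0,1.2,0,0,0],
    [0,0,0,0,0,0],
    [-0.5,0,0,0,0,0],
    [-0.5,0,0,0,0,0],
    [-0.5,0,0,0,0,0],
    [-0.3,0,0,0,0,0],
  ],
)

```text
time: 2.85
position: [0.4206, 0.246, 0.0322]
tcp_rot: [[0.041, 0.999, 0.001], [0.999, -0.041, 0.001], [0.001, 0.001, -1.0]]
contact_force: [-0.3, 1.7, 0.8]
finger_gap: 0.005
```

>>> play_rows(
  commands=[
    [-0.2,0,0,0,0,0],
    [-0.2,0,0,0,0,0],
    [-0.2,0,0,0,0,0],
    [-0.2,0,0,0,0,0],
    [-0.2,0,0,0,0,0],
    [-0.2,0,0,0,0,0],
    [-0.2,0,0,0,0,0],
    [-0.2,0,0,0,0,0],
    [-0.2,0,0,0,0,0],
    [0,0,0,0,0,0],
  ],
)

```text
time: 4.1
position: [0.4194, 0.2278, 0.0316]
tcp_rot: [[0.04, 0.999, -0.0], [0.999, -0.04, -0.0], [-0.0, -0.0, -1.0]]
contact_force: [-0.2, 0.6, 1.0]
finger_gap: 0.007
```

>>> play_rows(
  commands=[
    [-0.1,0,0,0,0,0],
    [-0.1,0,0,0,0,0],
    [-0.1,0,0,0,0,0],
    [-0.1,0,0,0,0,0],
    [-0.1,0,0,0,0,0],
    [-0.1,0,0,0,0,0],
    [-0.1,0,0,0,0,0],
    [-0.1,0,0,0,0,0],
    [-0.1,0,0,0,0,0],
    [-0.1,0,0,0,0,0],
  ],
)

```text
time: 5.35
position: [0.4192, 0.2181, 0.0317]
tcp_rot: [[0.04, 0.999, -0.0], [0.999, -0.04, -0.0], [-0.0, -0.0, -1.0]]
contact_force: [0.4, 1.0, -1.0]
finger_gap: 0.008
```

>>> play_rows(
  commands=[
    [-0.05,0,0,0,0,0],
    [-0.05,0,0,0,0,0],
    [-0.05,0,0,0,0,0],
    [-0.05,0,0,0,0,0],
    [-0.05,0,0,0,0,0],
    [-0.05,0,0,0,0,0],
    [-0.05,0,0,0,0,0],
    [-0.05,0,0,0,0,0],
    [0,0,0,0,0,0],
    [0,0,0,0,0,0],
  ],
)

```text
time: 6.6
position: [0.4192, 0.2155, 0.032]
tcp_rot: [[0.04, 0.999, 0.001], [0.999, -0.04, 0.002], [0.002, 0.001, -1.0]]
contact_force: [-0.5, 10.1, -0.7]
finger_gap: 0.006
```

Run:
```python
from h import *
b=cam("side");cv2.imwrite("pics/d.png",cv2.resize(b["image"][180:300,250:380],None,fx=4,fy=4,interpolation=2)[:,:,::-1])
W=b["W"];z=W[...,2]
p=W[(W[...,0]>.37)&(W[...,0]<.446)&(W[...,1]>-.06)&(W[...,1]<.29)&(z>.053)&(z<.063)].astype(np.float32)
print(p[:,1].min(),p[:,1].max(),manip.observe()["contact_force"])
```

```text
-0.01287471 0.22269635 [0.01795671 9.48357309 0.03813283]
```

View pics/d.png

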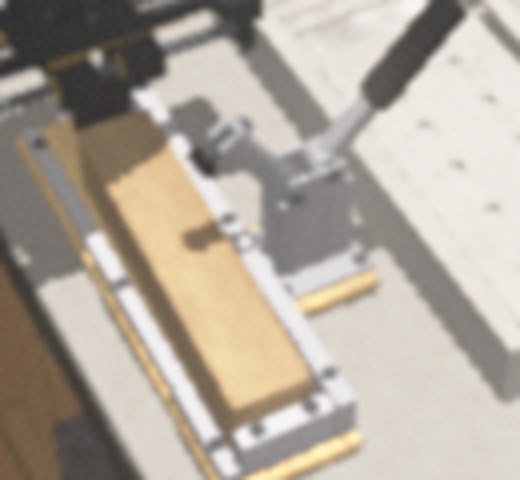

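The block is up against the end stop: force rose from about 1 N to 10 N while the TCP stalled at y=0.2155, and the picture shows no gap at the stop (px 280,400). I'll press a little more, back off, rise and turn the tool 90° for the handle.

>>> play_rows(
  commands=[
    [-0.05,0,0,0,0,0],
    [-0.05,0,0,0,0,0],
    [0,0,0,0,0,0],
    [1.0,0,0,0,0,0],
    [1.5,0,0,0,0,0],
    [0,0,-3.5,0,0,0],
    [0,0,-4.5,0,0,0],
    [0,0,-4.5,0,0,0],
    [0,0,-4.0,0,0,0],
    [0,0,-1.5,0,0,0],
  ],
)

```text
time: 7.9
position: [0.4212, 0.2388, 0.2142]
tcp_rot: [[0.04, 0.999, 0.004], [0.999, -0.04, 0.001], [0.001, 0.004, -1.0]]
contact_force: [0.4, 0.1, -0.6]
finger_gap: 0.008
```

>>> play_rows(
  commands=[
    [0,0,-0.3,0,0,0.175],
    [0,0,0,0,0,0.175],
    [0,0,0,0,0,0.175],
    [0,0,0,0,0,0.175],
    [0,0,0,0,0,0.175],
    [0,0,0,0,0,0.175],
    [0,0,0,0,0,0.175],
    [0,0,0,0,0,0.175],
    [0,0,0,0,0,0.171],
    [0,0,0,0,0,0],
  ],
)

```text
time: 9.15
position: [0.4194, 0.2381, 0.2134]
tcp_rot: [[0.999, -0.039, -0.002], [-0.039, -0.999, -0.001], [-0.002, 0.001, -1.0]]
contact_force: [0.3, 0.6, -0.6]
finger_gap: 0.008
```

>>> play_rows(
  commands=[
    [2.7,2.8,0,0,0,0],
    [2.7,2.8,0,0,0,0],
    [2.7,2.8,0,0,0,0],
    [2.7,2.8,0,0,0,0],
    [2.8,2.8,0,0,0,0],
    [0,0,0.5,0,0,0],
    [0,0,0.5,0,0,0],
    [0,0,0.5,0,0,0],
    [0,0,0,0,0,0],
    [0,0,0,0,0,0],
  ],
)

```text
time: 10.4
position: [0.5501, 0.0933, 0.1999]
tcp_rot: [[0.999, -0.039, 0.0], [-0.039, -0.999, -0.0], [0.0, -0.0, -1.0]]
contact_force: [-1.5, -0.2, 0.1]
finger_gap: 0.01
```

Run:
```python
from h import *
o=manip.observe();print(o["position"])
b=cam("side");a=cam("scene")
A=cv2.resize(a["image"][130:280,270:430],(480,450));B=cv2.resize(b["image"][130:280,270:400],(390,450))
cv2.imwrite("pics/e.png",cv2.resize(np.hstack([A,B])[:,:,::-1],(780,400)))
for d in(a,b):
    W=d["W"];z=W[...,2]
    p=W[(W[...,0]>.37)&(W[...,0]<.446)&(W[...,1]>-.06)&(W[...,1]<.29)&(z>.053)&(z<.063)].astype(np.float32)
    print("block",p[:,1].min(),p[:,1].max())
    p=W[(W[...,0]>.5)&(W[...,0]<.6)&(W[...,1]>.04)&(W[...,1]<.15)&(z>.1)&(z<.176)]
    print("grip",len(p),p.min(0),p.max(0))
```

```text
[0.55006367 0.09328883 0.19990671]
block -0.009445711 0.20750117
grip 296 [0.50438652 0.08631954 0.10056921] [0.58252531 0.10940701 0.17388844]
block -0.012344609 0.20630024
grip 418 [0.50398602 0.08050886 0.10024223] [0.58263815 0.10521015 0.17502079]
```

View pics/e.png

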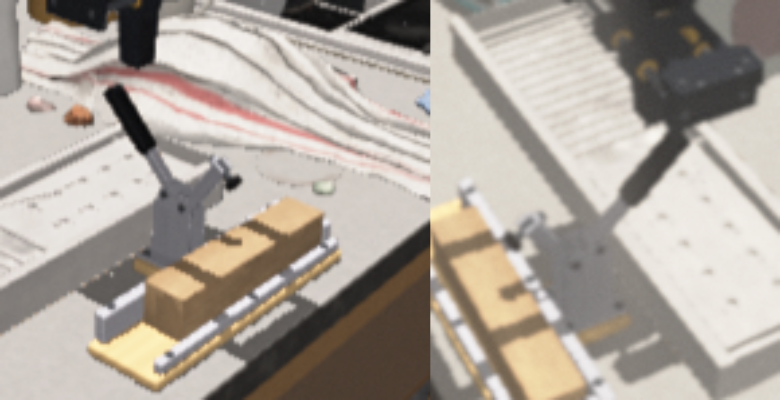

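The finger is right above the upper part of the grip and the block is still at the stop (y −0.011…0.207). I'll press down, drifting slightly outward.

>>> play_rows(
  commands=[
    [0,0,1.5,0,0,0],
    [0,0,1.0,0,0,0],
    [0,0,1.0,0,0,0],
    [0.15,0,0.7,0,0,0],
    [0.15,0,0.7,0,0,0],
    [0.15,0,0.7,0,0,0],
    [0.15,0,0.7,0,0,0],
    [0.15,0,0.7,0,0,0],
    [0.15,0,0.7,0,0,0],
    [0.15,0,0.7,0,0,0],
  ],
)

```text
time: 11.75
position: [0.5627, 0.0922, 0.1169]
tcp_rot: [[0.999, -0.04, 0.004], [-0.04, -0.999, -0.0], [0.004, -0.0, -1.0]]
contact_force: [0.5, 0.4, 2.8]
finger_gap: 0.002
```

>>> play_rows(
  commands=[
    [0.15,0,0.6,0,0,0],
    [0.15,0,0.6,0,0,0],
    [0,0,0.5,0,0,0],
    [0,0,0.3,0,0,0],
    [0,0,0.1,0,0,0],
    [0,0,0,0,0,0],
    [0,0,0,0,0,0],
    [0,0,0,0,0,0],
    [0,0,0,0,0,0],
    [0,0,0,0,0,0],
  ],
)

```text
time: 13.0
position: [0.5638, 0.0922, 0.0948]
tcp_rot: [[0.999, -0.04, 0.0], [-0.04, -0.999, -0.0], [0.0, 0.0, -1.0]]
contact_force: [0.4, 0.7, -0.2]
finger_gap: 0.004
```

Now lift clear, straight up, and check.

>>> play_rows(
  commands=[
    [0,0,-1.0,0,0,0],
    [0,0,-2.0,0,0,0],
    [0,0,-3.0,0,0,0],
    [0,0,-3.0,0,0,0],
    [0,0,-3.0,0,0,0],
    [0,0,-3.0,0,0,0],
    [0,0,-2.0,0,0,0],
    [0,0,0,0,0,0],
    [0,0,0,0,0,0],
    [0,0,0,0,0,0],
  ],
)

```text
time: 14.25
position: [0.563, 0.0922, 0.2634]
tcp_rot: [[0.999, -0.04, -0.002], [-0.04, -0.999, 0.0], [-0.002, -0.0, -1.0]]
contact_force: [0.2, 0.2, -0.6]
finger_gap: 0.005
```

Run:
```python
from h import *
o=manip.observe();print(o["position"],o["contact_force"])
b=cam("side");a=cam("scene")
A=cv2.resize(a["image"][130:280,270:430],(480,450));B=cv2.resize(b["image"][150:300,260:390],(390,450))
cv2.imwrite("pics/f.png",cv2.resize(np.hstack([A,B])[:,:,::-1],(780,400)))
for d in(a,b):
    W=d["W"];z=W[...,2]
    p=W[(W[...,0]>.37)&(W[...,0]<.446)&(W[...,1]>-.06)&(W[...,1]<.29)&(z>.053)&(z<.063)].astype(np.float32)
    print("block",p[:,1].min(),p[:,1].max())
    p=W[(W[...,0]>.54)&(W[...,0]<.64)&(W[...,1]>.06)&(W[...,1]<.13)&(z>.075)&(z<.176)]
    print("grip",len(p),p.min(0),p.max(0))
```

```text
[0.56304216 0.0922196  0.26340439] [ 0.21171741  0.2034699  -0.62573666]
block -0.010783483 0.20687488
grip 172 [0.54000299 0.08660153 0.07897735] [0.6155609  0.10815094 0.097037  ]
block -0.01294295 0.20535594
grip 304 [0.54057608 0.08193964 0.07964292] [0.61451819 0.10657215 0.09707846]
```

View pics/f.png

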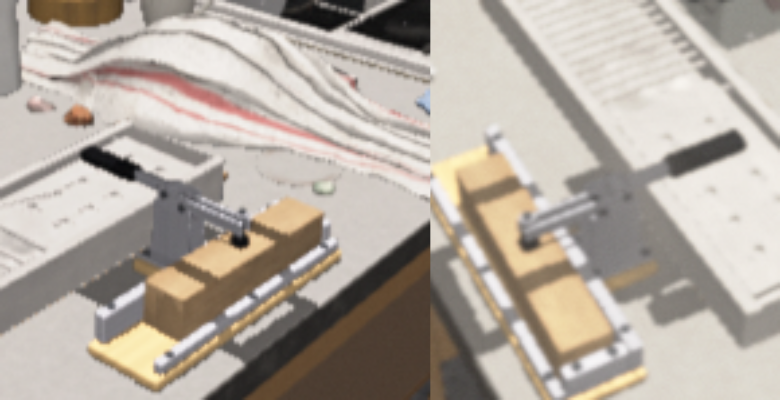

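The picture shows the handle level, the arm level and the foot on the block (scene px 240,240), with the block against the stop.

```bash
python3 -c "
from bench import manip; print(manip.job_done())"
```

```text
the job is handed in; nothing more can be done
None
```

The block is against the end stop and the clamp is locked over it. I handed the job in at about 14 s of the 37 s allowed.

- **Block:** I pushed it about 31 mm with the shut fingertips. The force rose from about 1 N to 10 N as it stalled on the stop, and I pressed up to 1 mm further before backing off. Afterwards its ends read y ≈ −0.012 and 0.206 m in both views, the same before and after clamping within 2 mm.
- **Clamp:** I pressed only the black grip, down past the dead point, until the fingertip was at 95 mm. The last pictures show the handle and arm level and the foot on the block, and it stayed that way after I lifted clear.
- **Small disagreement:** the highest depth reading on the grip was 97 mm, where a locked handle should be 93 mm. I put this down to depth noise and the 2 mm calibration, since the grip's tip was where a locked handle puts it (x ≈ 0.615 m against 0.614 m expected).
- **Robot and bystanders:** the gripper was about 17 cm above the handle, with only noise-level force. I never moved near the screwdriver, dop stick or stone, but I did not measure their positions afterwards.

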